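# Hold the air vice clamped

### The job

Three grey boxes on the workshop bench each carry one push button. Test the blue air vice: push the green button, which clamps the vice, right down and keep it down without a break for at least four seconds, then let go so that the vice opens again. Do not press the yellow or the blue button.

Things in the scene. Their poses are not given: they have to be found in the camera images.
- inch_top (a point): centre of the flat top face of the green push button (round cap, 40 mm across). The cap stands on the middle of a fixed grey box 90 x 90 x 50 mm, on a black collar 56 mm across and 12 mm high; the cap's top is 74 mm above the bench when released, 12 mm above its collar. z points up. The three boxes stand in any order, roughly in a row across the bench, their centres at least 100 mm apart.
- inch (a joint): how far the green button is down, m: 0 released, 0.008 fully down. A momentary spring button: it needs about 4 to 6 N to go fully down and springs back up when let go. The moving jaw of the blue bench vice (140 mm tall, beyond the row of boxes on the robot's right) closes by three times this value and opens again with it; 6 mm or more counts as held down.
- fan (a joint): how far the yellow button is down, m: 0 released, 0.008 fully down. Same shape, size and grey box as the green one; it works the dust fan, not to be pressed.
- lamp (a joint): how far the blue button is down, m: 0 released, 0.008 fully down. Same shape, size and grey box as the green one; it works the lamp, not to be pressed.
Not all that is in view belongs to the job. What is shaped like the part that bears inch_top but orange or pink is not meant.

How it is judged:
By the outcome, as a careful person would: the job done as asked, in the order asked, and still so for the second after the job is handed in, with the robot touching nothing.
It also fails if it takes over 35 s, if anything falls off the work surface, if the arm or the gripper's body presses on something with over 40 N, if the wrist force passes 120 N, or if a joint passes its speed limit or range.

### The arm

A 6-joint arm with a two-finger parallel gripper is mounted at the origin on the work surface. World frame = base frame: x ahead of the robot, y to its left, z up, the work surface at z = 0. Lengths are in m, angles in degrees, forces in N, time in s.
With the tool pointing down it reaches from about 0.4 to 0.825 m from the base axis. Payload 7 kg.
Tool frame: the origin (TCP) lies midway between the tips of the shut fingers; the grasp point (between the pads) lies r.pinch_z behind it (r.pinch_z is the distance from the TCP to the grasp point, in m); z points along the fingers, y is the line along which they close (so a half turn about z gives the same grasp; the last joint's range is limited). The gripper opens to 88 mm and grips with 3 to 60 N. Pads are 19 mm wide; open, the fingers measure 130 mm over their backs; the gripper's body (78 mm by 193 mm) begins 47 mm behind the grasp point.
Start: joints at [-55.571, 20.546, 0.682, 0, -70.136, -16.507], TCP at [0.208, -0.642, 0.227] pointing down, gripper open.
Joint ranges: [-176.03, 176.03], [-82.01, 121.73], [-58.28, 71.71], [-173.87, 95.51], [-174.79, -0.11], [-173.66, 173.66]. Speed limits (degrees/s): [136.94, 136.94, 172.46, 180, 180, 180].

### API

Orientations are given as [roll, pitch, yaw] about the fixed x, y, z axes, in that order (R = Rz(yaw) Ry(pitch) Rx(roll)).
In Python, from plant import r, optics, job gives the robot as it stands.
- The arm moves only by the shell command python3 -m crank 'ROWS' [FORCE]. ROWS is JSON, a list of rows, each an object with "xyz": the shift along the tool's x, y, z in units of 30 mm (1.0 is 30 mm), a list of three; "delta_rot": the turn, a rotation vector about the tool's x, y, z in degrees, a list of three; "claw": the closure, from 0 (fully open) to 1 (shut). A call has 1 to 20 rows; each row is the pose to reach, as a shift and turn from the pose commanded when the call began, along the tool's axes at that moment; what a row does not reach only later rows make up. A row lasts 1/8 s, in which the tool goes at most 62.5 mm and 10.7 degrees, less where a joint would pass 70% of its speed; a pose out of reach is approached as far as the arm can. A call with a gripper value outside its range is refused whole. The fingers move at their own pace and stop on an object; FORCE is the grip in N (left out, the last holds). Time passes only in rows, so rows that repeat a pose let the fingers close. It gives the time, the measured TCP pose, the force, the opening and the grip force at its end, in the units of the state.
- r.get_state(): the state, without advancing time (a new reading comes with each control period).
- optics.capture(name): name is "side" or "top"; returns a dict with "img" (480x640x3 uint8, blue, green, red), "fovy" (degrees; the focal length in pixels is half the picture's height over the tangent of half this angle, whatever the lens; pixels are square), "cx", "cy" (the principal point, pixels), "eye" and "rotation" of the camera in the world. Camera axes: x right, y up, looking along -z (the intrinsics and any distortion apply to the point x, -y, -z); pixel columns grow to the right and rows downward; lengths in m; the calibration is good to about 2 mm. A picture is of the moment at which its call begins. There is no depth.
- job.close_job(): hands the job in; it is judged then, once.
The state is a dict: "time_s": time; "joints": joint angles; "qd": joint speeds; "joint_torque": joint torques, N m; "tcp_pos": TCP position; "eef_rot": TCP orientation; "contact_force": force on the tool from outside, world axes, zero at the start; "moment": the same for the moment, N m; "gripper_width": finger opening in m; "gripper_force": force on a finger pad.
Only numpy, scipy, OpenCV 4.12 (cv2) and the standard library are available. Lean on these libraries where they do the work, as an engineer would, in place of code of your own. Each camera call takes 0.05 s, during which the arm holds its last target. There are 200 camera calls.

## Working session

There is one attempt and no reset: what is moved stays moved. The work goes in short steps, Python scripts to look and compute and a shell command to move; the robot and the scene stay as the last step left them, time stands still between calls to the robot, and variables do not carry over. Pictures are saved under pics/ and viewed, at most 10 in all, crops included, and the job is handed in when it is done.

```bash
mkdir -p pics; python3 - <<'E'
from plant import r,optics
import cv2,pickle
s=r.get_state();print(s['time_s'],s['tcp_pos'],s['eef_rot'],s['gripper_width'],r.pinch_z)
for n in('side','top'):
    c=optics.capture(n);cv2.imwrite(f'pics/{n}0.png',c['img']);pickle.dump(c,open(n+'.pkl','wb'))
    print(n,{k:v for k,v in c.items() if k!='img'})
E
```

```text
0.0 [ 0.20752391 -0.64178817  0.22561724] [ 1.79905505e+02 -6.87617203e-03 -1.62087185e+02] 0.08778678240698518 0.0188
side {'fovy': 53.529602001037105, 'cx': 316.2672892512747, 'cy': 243.5893799971081, 'eye': array([0.19471043, 0.37612856, 0.58549097]), 'rotation': array([  47.44198853,    0.79133988, -138.00346637])}
top {'fovy': 46.964147701441696, 'cx': 318.9891645715579, 'cy': 245.4583831461503, 'eye': array([ 0.47503818, -0.00270853,  0.97498439]), 'rotation': array([  5.04295897,  -0.88732888, -88.46385641])}
```

View pics/side0.png

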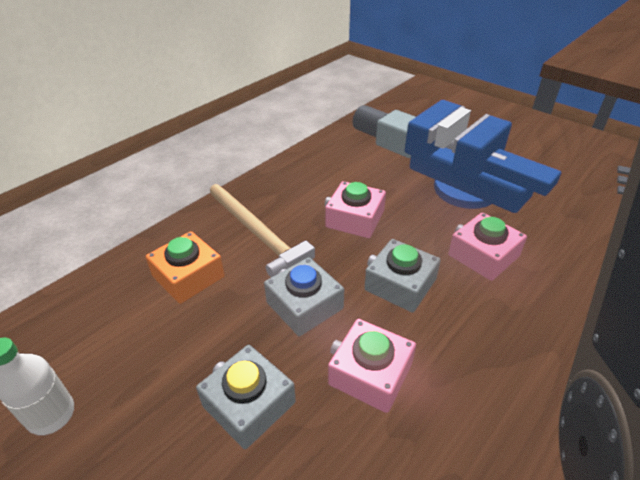

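View pics/top0.png

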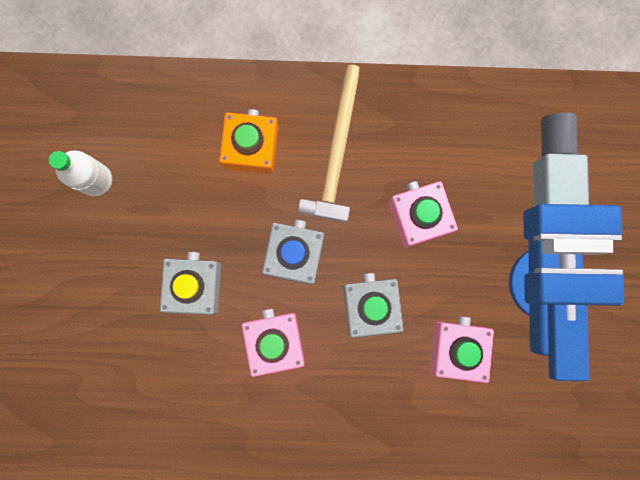

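The green cap on the grey box is at (375,308) in the top view and (404,258) in the side view. The other green caps sit on pink or orange boxes. Blue is at (293,252) and yellow at (186,286) in the top view. The vice is at about (570,270).

```bash
cat >h.py <<'E'
import numpy as np,cv2,pickle
from scipy.spatial.transform import Rotation as R
def ray(c,u,v):
    f=240/np.tan(np.radians(c['fovy']/2))
    d=R.from_euler('xyz',c['rotation'],degrees=True).apply([(u-c['cx'])/f,-(v-c['cy'])/f,-1])
    return np.array(c['eye']),d
def on(c,u,v,z):
    e,d=ray(c,u,v);return e+d*(z-e[2])/d[2]
def cap(c,u,v,rad=22):   # centroid of the bright green/cap top near u,v
    h=cv2.cvtColor(c['img'],cv2.COLOR_BGR2HSV)
    m=cv2.inRange(h,(50,120,80),(80,255,255))
    n,l,st,ce=cv2.connectedComponentsWithStats(m)
    k=l[v,u];return ce[k],st[k]
E
python3 - <<'E'
from h import *
from plant import r
P=[]
for n,u,v in(('top',375,308),('side',404,256)):
    c=pickle.load(open(n+'.pkl','rb'));p,st=cap(c,u,v);print(n,p,st,on(c,*p,.074))
c=pickle.load(open('top.pkl','rb'))
for u,v in((293,252),(186,286),(272,346),(427,212),(469,353)):print(on(c,u,v,.074))
s=r.get_state();M=R.from_euler('xyz',s['eef_rot'],degrees=True)
c=pickle.load(open('top.pkl','rb'));t=on(c,*cap(c,375,308)[0],.074)
print(M.as_matrix().round(3));print(M.inv().apply(t+[0,0,.03]-s['tcp_pos'])/.03)
E
```

```text
top [375.30022075 308.18543046] [364 297  24  24 453] [ 0.45526287 -0.10867846  0.074     ]
side [319.78905827 239.40055791] [     0      0    640    480 306862] [ 0.57511036 -0.04428746  0.074     ]
[0.54297253 0.02765509 0.074     ]
[0.48288028 0.19920824 0.074     ]
[0.39037771 0.05672647 0.074     ]
[ 0.61537057 -0.19134993  0.074     ]
[ 0.38727634 -0.26163386  0.074     ]
[[-0.951 -0.308 -0.001]
 [-0.308  0.951  0.001]
 [ 0.     0.002 -1.   ]]
[-13.32472467  14.36337077   4.07622924]
```

```bash
python3 - <<'E'
from h import *
c=pickle.load(open('side.pkl','rb'));print(on(c,404,257,.074))
E
python3 -m crank '[{"xyz":[-1.3,1.4,0],"delta_rot":[0,0,0],"claw":1},{"xyz":[-2.6,2.8,0],"delta_rot":[0,0,0],"claw":1},{"xyz":[-3.9,4.2,0],"delta_rot":[0,0,0],"claw":1},{"xyz":[-5.2,5.6,0],"delta_rot":[0,0,0],"claw":1},{"xyz":[-6.5,7.0,0],"delta_rot":[0,0,0],"claw":1},{"xyz":[-7.8,8.4,0],"delta_rot":[0,0,0],"claw":1},{"xyz":[-9.1,9.8,0],"delta_rot":[0,0,0],"claw":1},{"xyz":[-10.4,11.2,0],"delta_rot":[0,0,0],"claw":1},{"xyz":[-11.7,12.6,0],"delta_rot":[0,0,0],"claw":1},{"xyz":[-12.7,13.7,0],"delta_rot":[0,0,0],"claw":1},{"xyz":[-13.3,14.35,0],"delta_rot":[0,0,0],"claw":1},{"xyz":[-13.3,14.35,1],"delta_rot":[0,0,0],"claw":1},{"xyz":[-13.3,14.35,2],"delta_rot":[0,0,0],"claw":1},{"xyz":[-13.3,14.35,3],"delta_rot":[0,0,0],"claw":1},{"xyz":[-13.3,14.35,3.5],"delta_rot":[0,0,0],"claw":1},{"xyz":[-13.3,14.35,3.5],"delta_rot":[0,0,0],"claw":1},{"xyz":[-13.3,14.35,3.5],"delta_rot":[0,0,0],"claw":1}]'
python3 - <<'E'
from h import *
from plant import r,optics
s=r.get_state();print(s)
c=optics.capture('side');cv2.imwrite('pics/side1.png',c['img'])
M=R.from_euler('xyz',s['eef_rot'],degrees=True)
print(M.inv().apply(np.array([.4553,-.1087,.074])-s['tcp_pos'])/.03)
E
```

```text
[ 0.45078346 -0.09923738  0.074     ]
time_s: 2.22
tcp_pos: [0.4552, -0.1099, 0.1222]
eef_rot: [-180.0, 0.0, -162.1]
contact_force: [0.1, 0.4, 0.4]
gripper_width: 0.0004
gripper_force: 0.0
{'time_s': 2.225, 'joints': array([ 1.06189604e+01,  6.70379800e+00, -3.29934336e+01,  1.51515882e-02,
       -5.02668690e+01, -8.26998443e+01]), 'qd': array([ 0.04491006, -0.57065586,  0.30279075,  0.01447566,  0.23109555,
        0.02667718]), 'joint_torque': array([-1.50336488e-02, -3.27844763e+01,  2.34569567e+01,  5.60009524e+00,
       -7.88710127e-02, -6.10544103e-04]), 'tcp_pos': array([ 0.45524821, -0.10986681,  0.12216939]), 'eef_rot': array([-1.79983875e+02,  3.41260916e-02, -1.62071198e+02]), 'contact_force': array([0.11498133, 0.38063484, 0.37644949]), 'moment': array([ 0.00067283, -0.06340288,  0.01404898]), 'gripper_force': 0.0, 'gripper_width': 0.00037376262046763173}
[-0.01265912  0.03692535  1.60564388]
```

View pics/side1.png

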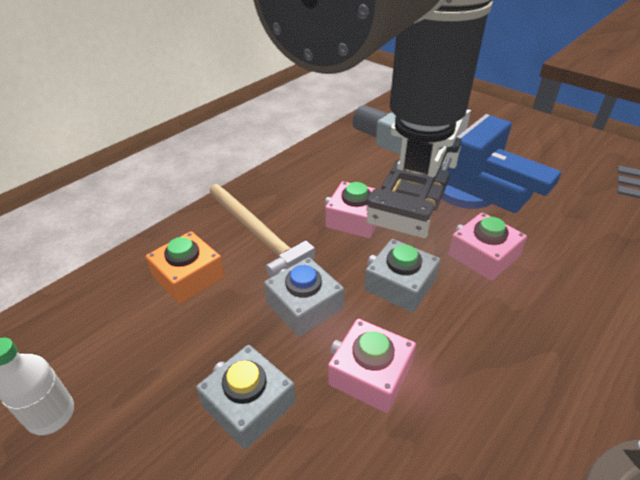

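The gripper is above the grey box's green cap at (404,257). Projecting the TCP into this view will show whether the 10 mm disagreement matters.

```bash
python3 - <<'E'
from h import *
from plant import r,optics
s=r.get_state();t=optics.capture('top');c=optics.capture('side')
def pr(c,p):
    f=240/np.tan(np.radians(c['fovy']/2))
    q=R.from_euler('xyz',c['rotation'],degrees=True).inv().apply(np.array(p)-c['eye'])
    return c['cx']-f*q[0]/q[2], c['cy']+f*q[1]/q[2]
for p in ([*s['tcp_pos']],[.4553,-.1087,.074],[.4508,-.0992,.074],[.4553,-.1087,.19]):print(pr(c,p),pr(t,p))
a=cv2.resize(c['img'][150:300,320:480],None,fx=2.5,fy=2.5,interpolation=2)
b=cv2.resize(t['img'][200:350,290:450],None,fx=2.5,fy=2.5,interpolation=2)
cv2.imwrite('pics/crop.png',np.hstack([a,b]))
E
```

```text
(np.float64(409.074816026012), np.float64(228.47942982057245)) (np.float64(379.7156094861099), np.float64(308.9188857798462))
(np.float64(405.0399647337897), np.float64(252.46503179807925)) (np.float64(375.31386630683727), np.float64(308.1627866782644))
(np.float64(403.9771590605416), np.float64(257.0078253046587)) (np.float64(369.4211450404393), np.float64(310.7960650210963))
(np.float64(414.43533522819723), np.float64(191.92899954118917)) (np.float64(384.9108501224847), np.float64(310.22594480465045))
```

View pics/crop.png

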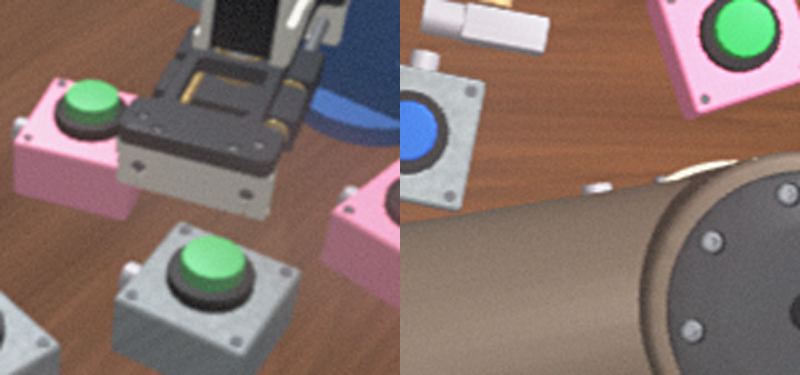

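The cap's top face is at (405,252) in the side view, which is exactly where the top-view estimate projects. So both views agree on [0.455, -0.109]. The body, about 66 mm above the tips, hides them and clears everything.

```bash
python3 -m crank '[{"xyz":[0,0.04,0.7],"delta_rot":[0,0,0],"claw":1},{"xyz":[0,0.04,1.3],"delta_rot":[0,0,0],"claw":1},{"xyz":[0,0.04,1.6],"delta_rot":[0,0,0],"claw":1},{"xyz":[0,0.04,1.75],"delta_rot":[0,0,0],"claw":1},{"xyz":[0,0.04,1.85],"delta_rot":[0,0,0],"claw":1},{"xyz":[0,0.04,1.85],"delta_rot":[0,0,0],"claw":1},{"xyz":[0,0.04,1.85],"delta_rot":[0,0,0],"claw":1}]'
```

```text
time_s: 3.25
tcp_pos: [0.4545, -0.1087, 0.0664]
eef_rot: [-180.0, 0.0, -162.1]
contact_force: [-2.4, 0.8, 4.0]
gripper_width: 0.0002
gripper_force: 1.9
```

```bash
python3 -m crank '[{"xyz":[0,0,0.04],"delta_rot":[0,0,0],"claw":1},{"xyz":[0,0,0.04],"delta_rot":[0,0,0],"claw":1}]'
python3 - <<'E'
from plant import optics
import cv2
cv2.imwrite('pics/side2.png',optics.capture('side')['img'])
E
```

```text
time_s: 3.5
tcp_pos: [0.4546, -0.1087, 0.066]
eef_rot: [-180.0, 0.0, -162.1]
contact_force: [-6.4, 1.5, 16.5]
gripper_width: 0.0004
gripper_force: 8.3
```

View pics/side2.png

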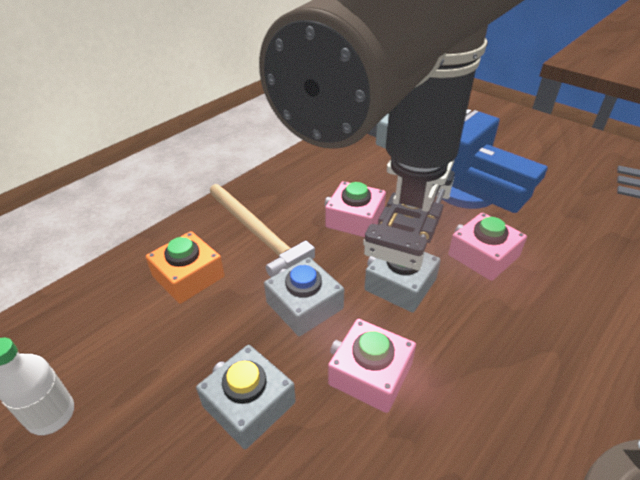

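The gripper stands over the green-capped grey box at (400,260). The force stepped up from 4 to 16 N at z = 0.066, so the cap has hit its stop. I'll hold it there for 5 s.

```bash
python3 -m crank '[{"xyz":[0,0,0],"delta_rot":[0,0,0],"claw":1},{"xyz":[0,0,0],"delta_rot":[0,0,0],"claw":1},{"xyz":[0,0,0],"delta_rot":[0,0,0],"claw":1},{"xyz":[0,0,0],"delta_rot":[0,0,0],"claw":1},{"xyz":[0,0,0],"delta_rot":[0,0,0],"claw":1},{"xyz":[0,0,0],"delta_rot":[0,0,0],"claw":1},{"xyz":[0,0,0],"delta_rot":[0,0,0],"claw":1},{"xyz":[0,0,0],"delta_rot":[0,0,0],"claw":1},{"xyz":[0,0,0],"delta_rot":[0,0,0],"claw":1},{"xyz":[0,0,0],"delta_rot":[0,0,0],"claw":1},{"xyz":[0,0,0],"delta_rot":[0,0,0],"claw":1},{"xyz":[0,0,0],"delta_rot":[0,0,0],"claw":1},{"xyz":[0,0,0],"delta_rot":[0,0,0],"claw":1},{"xyz":[0,0,0],"delta_rot":[0,0,0],"claw":1},{"xyz":[0,0,0],"delta_rot":[0,0,0],"claw":1},{"xyz":[0,0,0],"delta_rot":[0,0,0],"claw":1},{"xyz":[0,0,0],"delta_rot":[0,0,0],"claw":1},{"xyz":[0,0,0],"delta_rot":[0,0,0],"claw":1},{"xyz":[0,0,0],"delta_rot":[0,0,0],"claw":1},{"xyz":[0,0,0],"delta_rot":[0,0,0],"claw":1}]'
python3 -m crank '[{"xyz":[0,0,0],"delta_rot":[0,0,0],"claw":1},{"xyz":[0,0,0],"delta_rot":[0,0,0],"claw":1},{"xyz":[0,0,0],"delta_rot":[0,0,0],"claw":1},{"xyz":[0,0,0],"delta_rot":[0,0,0],"claw":1},{"xyz":[0,0,0],"delta_rot":[0,0,0],"claw":1},{"xyz":[0,0,0],"delta_rot":[0,0,0],"claw":1},{"xyz":[0,0,0],"delta_rot":[0,0,0],"claw":1},{"xyz":[0,0,0],"delta_rot":[0,0,0],"claw":1},{"xyz":[0,0,0],"delta_rot":[0,0,0],"claw":1},{"xyz":[0,0,0],"delta_rot":[0,0,0],"claw":1},{"xyz":[0,0,0],"delta_rot":[0,0,0],"claw":1},{"xyz":[0,0,0],"delta_rot":[0,0,0],"claw":1},{"xyz":[0,0,0],"delta_rot":[0,0,0],"claw":1},{"xyz":[0,0,0],"delta_rot":[0,0,0],"claw":1},{"xyz":[0,0,0],"delta_rot":[0,0,0],"claw":1},{"xyz":[0,0,0],"delta_rot":[0,0,0],"claw":1},{"xyz":[0,0,0],"delta_rot":[0,0,0],"claw":1},{"xyz":[0,0,0],"delta_rot":[0,0,0],"claw":1},{"xyz":[0,0,0],"delta_rot":[0,0,0],"claw":1},{"xyz":[0,0,0],"delta_rot":[0,0,0],"claw":1}]'
python3 - <<'E'
from plant import optics
import cv2
cv2.imwrite('pics/top_held.png',optics.capture('top')['img'])
E
```

```text
time_s: 6.05
tcp_pos: [0.4546, -0.1088, 0.066]
eef_rot: [-180.0, 0.0, -162.1]
contact_force: [-5.9, 2.4, 17.1]
gripper_width: 0.0004
gripper_force: 8.2
time_s: 8.55
tcp_pos: [0.4546, -0.1088, 0.066]
eef_rot: [-180.0, 0.0, -162.1]
contact_force: [-6.7, 2.8, 16.7]
gripper_width: 0.0005
gripper_force: 8.2
```

View pics/top_held.png

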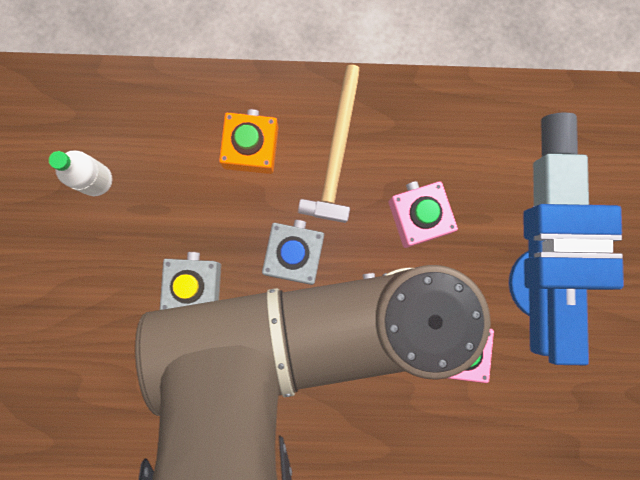

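The vice jaw has closed: its front edge moved from row 270 to about row 255, near (575,255). It stayed down for 5 s, so I'll let go.

```bash
python3 -m crank '[{"xyz":[0,0,-0.4],"delta_rot":[0,0,0],"claw":1},{"xyz":[0,0,-1.2],"delta_rot":[0,0,0],"claw":1},{"xyz":[0,0,-2.5],"delta_rot":[0,0,0],"claw":1},{"xyz":[0,0,-4],"delta_rot":[0,0,0],"claw":1},{"xyz":[0,0,-4],"delta_rot":[0,0,0],"claw":1},{"xyz":[0,0,-4],"delta_rot":[0,0,0],"claw":1},{"xyz":[0,0,-4],"delta_rot":[0,0,0],"claw":1}]'
python3 - <<'E'
from plant import optics
import cv2,pickle,numpy as np
i=optics.capture('top')['img'];a=pickle.load(open('top.pkl','rb'))['img']
h=cv2.imread('pics/top_held.png')
s=np.s_[180:400,500:640]
for x in(i,h):print(np.abs(x[s].astype(int)-a[s]).mean())
E
```

```text
time_s: 9.48
tcp_pos: [0.4539, -0.1087, 0.184]
eef_rot: [180.0, -0.1, -162.1]
contact_force: [-0.0, 0.2, -0.7]
gripper_width: 0.0003
gripper_force: 0.0
8.464242424242425
12.157402597402598
```

```bash
python3 - <<'E'
from plant import optics
import cv2
cv2.imwrite('pics/top_end.png',optics.capture('top')['img'])
E
```

```text
(no output)
```

View pics/top_end.png

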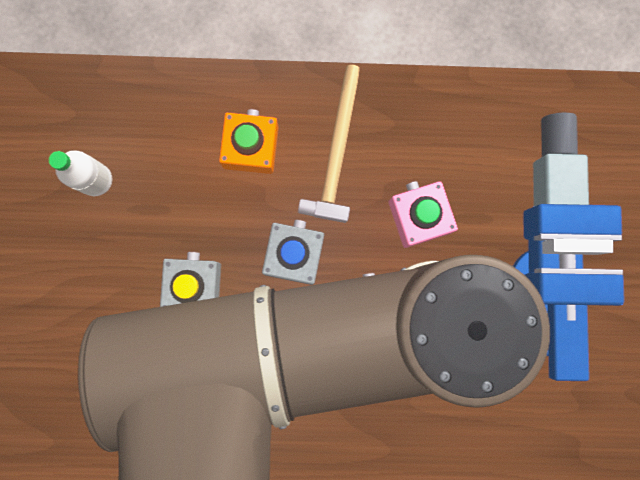

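The vice jaw is back at row 270, near (575,270), so the vice is open. Nothing else has moved and the arm is clear.

```bash
python3 -c "
from plant import job
print(job.close_job())"
```

```text
the job is handed in; nothing more can be done
None
```

I pushed the green button fully down, held it for about 5 s and let go; the vice closed and opened again, the yellow and blue buttons were not touched, and I handed the job in at about 9.5 s.

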